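Slide the amber filter round the bent rod to the lamp

ROBOT

A 7-joint arm with a two-finger parallel gripper is mounted at the origin on the work surface. World frame = base frame: x ahead of the robot, y to its left, z up, the work surface at z = 0. Lengths are in m, angles in rad, forces in N, time in s.
With the tool pointing down it reaches from about 0.4 to 0.85 m from the base axis. Payload 10.4 kg.
Tool frame: the origin (TCP) lies midway between the tips of the shut fingers; the grasp point (between the pads) lies 19 mm behind it; z points along the fingers, y is the line along which they close (so a half turn about z gives the same grasp; the last joint's range is limited). The gripper opens to 87 mm and grips with 3 to 60 N. Pads are 19 mm wide; open, the fingers measure 117 mm over their backs; the gripper's body (75 mm by 190 mm) begins 51 mm behind the grasp point.
Start: joints at [1.2, 0.332, -0.065, 1.46, 0.022, 1.35, -0.088], TCP at [0.213, -0.588, 0.223] pointing down, gripper open.
Joint ranges: [-2.6, 2.6], [-0.5, 2.12], [-1.47, 1.34], [0.16, 2.42], [-1.27, 4.41], [0.06, 2.06], [-2.6, 2.6]. Speed limits (rad/s): [2.22, 2.22, 2.79, 2.79, 3.14, 3.14, 3.14].

INTERFACE

Orientations are given as a unit quaternion [x, y, z, w].
In Python, from bench import r gives the robot as it stands.
- The arm moves only by the tool carry_out, never from a script. Its argument "steps" is a list that holds one entry, the list of rows, each a list of 6 numbers: the shift along the tool's x, y, z in cm, then the turn, a rotation vector about the tool's x, y, z in rad. In form: [[[dx, dy, dz, wx, wy, wz], ...]]. A call has 1 to 20 rows; each row is the pose to reach, as a shift and turn from the pose commanded when the call began, along the tool's axes at that moment; what a row does not reach only later rows make up. A row lasts 1/12 s, in which the tool goes at most 41.7 mm and 7.16 degrees, less where a joint would pass 70% of its speed; a pose out of reach is approached as far as the arm can. A call with a gripper value outside its range is refused whole. "hand" is the closure, from -1 (fully open) to 1 (shut), set as the call begins (left out, the last holds). The fingers move at their own pace and stop on an object; "squeeze" is the grip in N (left out, the last holds). Time passes only in rows, so rows that repeat a pose let the fingers close. It gives the time, the measured TCP pose, the force, the opening and the grip force at its end, in the units of the state.
- r.read_state(): the state, without advancing time (a new reading comes with each control period).
- r.camera(name): name is "side" or "top" or "wrist"; returns the picture (400x640x3 uint8, red, green, blue); there is no depth.
- r.camera_params(name): a dict with "fx", "fy", "cx", "cy" (pixels), "view" (4x4, takes a point from world to camera coordinates). Camera axes: x right, y up, looking along -z (the intrinsics and any distortion apply to the point x, -y, -z); pixel columns grow to the right and rows downward; lengths in m; the calibration is good to about 2 mm. A picture is of the moment at which its call begins: read the wrist's pose just before it. camera_params takes no time and is no camera call; for the wrist camera it gives the pose at the moment of the call.
- r.close_job(): hands the job in; it is judged then, once.
The state is a dict: "time": time; "joint_positions": joint angles; "joint_vel": joint speeds; "joint_torque": joint torques, N m; "ee_pos": TCP position; "eef_rot": TCP orientation; "ft_force": force on the tool from outside, world axes, zero at the start; "torque": the same for the moment, N m; "width": finger opening in m; "grip_force": force on a finger pad.
Only numpy, scipy, OpenCV 4.12 (cv2) and the standard library are available. Lean on these libraries where they do the work, as an engineer would, in place of code of your own. Each camera call takes 0.05 s, during which the arm holds its last target. There are 200 camera calls.

TASK

On the lighting bench, slide the amber filter along the guide rod and round its bend, turning it to follow the rod, until it hangs centred in front of the lamp, over the white index line, with its face square to the lamp; then let go of it. Leave the blue filter where it hangs.

Things in the scene. Friction and masses are not known exactly. Their poses are not given: they have to be found in the camera images.
- amber_tab (a point): Orange slider, 120 g, hung loose and captive on the rod: a tab on top (30 mm along the rod, 14 thick, 47 tall; pinch its 14) on a bushing (36 long, 36 wide, 22 bore), under it an amber pane in a black frame (60 wide, 8 thick, 56 tall). Point: tab centre, 21 mm below its top, 24 above the bushing's top, 42 above the bore axis. x along the bore, y across the tab, z up. Starts on either straight leg.
- blue_tab (a point): Centre of the tab of the blue filter slider: same shape, size, point and axes as the amber one, but of blue plastic with a blue pane. It hangs on the other straight leg of the rod, to be left there.
- bench: Fixed black base plate (370 x 280 x 12 mm) with a level U-shaped chromed rod, 10 mm thick, axis 125 mm above the table. Origin: on the table under the bend's centre. The bend is a half circle of radius 100 mm through (0,100), (-100,0), (0,-100); from it legs run along +x at y = +-100 to x = 150, then down into the plate. Lamp outside the bend at x -195 to -142, y 0, top 102 mm up. z up.
- lamp_spot (a point): Goal point, fixed to the bench: where the tab's centre is when the filter hangs centred before the lamp, mid-bend, at (-100, 0, 161) mm in the bench's frame, above a white index line on the base plate. Axes as the bench's: x points away from the lamp, y runs along the rod here, z up.
There are look-alikes about, which are no part of the job. What is meant by the part that bears amber_tab is not turquoise, and is the larger of those in its own colour.

How it is judged:
At the end, for the whole second after the job is handed in: The amber filter hangs at rest on the rod in front of the lamp: its tab within 15 mm (level) of the goal point, its bore within 12 degrees of the rod's direction there, hanging within 12 degrees of upright, released; the blue filter is within 20 mm of where it started (horizontal distance between amber_tab and lamp_spot below 0.015 m and angle between the x axis of amber_tab and the y axis of lamp_spot, either way round below 0.21 rad and angle between amber_tab's own z axis and vertical below 0.21 rad and linear speed of amber below 0.03 m/s and distance of blue_tab from where it was at the start of the episode below 0.02 m); the robot touches nothing.
It fails at once if the blue filter is moved 20 mm or more (distance of blue_tab from where it was at the start of the episode above 0.02 m).
It also fails if it takes over 35 s, if anything falls off the work surface, if the arm or the gripper's body presses on something with over 40 N, if the wrist force passes 120 N, or if a joint passes its speed limit or range.

## Working session

There is one attempt and no reset: what is moved stays moved. The work goes in short steps, Python scripts to look and compute and a tool call to move; the robot and the scene stay as the last step left them, time stands still between calls to the robot, and variables do not carry over. Pictures are saved under pics/ and viewed, at most 10 in all, crops included, and the job is handed in when it is done.

Besides the shell and the picture viewer there is one more tool, called as a command line: name --argument value ..., lists and objects as JSON in quotes. carry_out: Moves the arm, as the interface text tells. Its arguments: {"type":"object","properties":{"steps":{"type":"array","items":{"type":"array","items":{"type":"array","items":{"type":"number"}}}},"hand":{"type":"number"},"squeeze":{"type":"number"}},"required":["steps"]}

```bash
ls; mkdir -p pics; python3 - <<'E'
from bench import r
import cv2,numpy as np
s=r.read_state(); print({k:np.round(v,3) for k,v in s.items()})
for n in ("top","side"):
    im=r.camera(n); cv2.imwrite(f"pics/{n}0.png",im[:,:,::-1]); p=r.camera_params(n)
    print(n,{k:np.round(v,4).tolist() for k,v in p.items()})
E
```

```text
pics
{'time': np.float64(0.0), 'joint_positions': array([ 1.2  ,  0.333, -0.065,  1.461,  0.022,  1.35 , -0.089]), 'joint_vel': array([ 0.   ,  0.001, -0.002, -0.001, -0.001,  0.   , -0.   ]), 'joint_torque': array([ 0.0000e+00, -6.2326e+01,  2.5000e-02, -3.8990e+01, -6.1000e-02,
        4.0000e-02,  0.0000e+00]), 'ee_pos': array([ 0.213, -0.587,  0.222]), 'eef_rot': array([ 0.985,  0.173, -0.   , -0.001]), 'ft_force': array([ 0.147, -0.537,  0.532]), 'torque': array([ 0.028, -0.029, -0.082]), 'grip_force': np.float64(0.0), 'width': np.float64(0.087)}
top {'fx': 506.5393, 'fy': 506.5393, 'cx': 322.3035, 'cy': 203.6832, 'view': [[-0.0101, -0.9997, -0.0227, 0.0555], [0.9954, -0.0122, 0.0945, -0.5586], [-0.0948, -0.0216, 0.9953, -0.7999], [0.0, 0.0, 0.0, 1.0]]}
side {'fx': 454.2637, 'fy': 454.2637, 'cx': 316.9032, 'cy': 195.6793, 'view': [[0.7925, -0.6095, -0.021, -0.4295], [0.3595, 0.439, 0.8234, -0.2964], [-0.4927, -0.6601, 0.567, -0.5923], [0.0, 0.0, 0.0, 1.0]]}
```

View pics/top0.png

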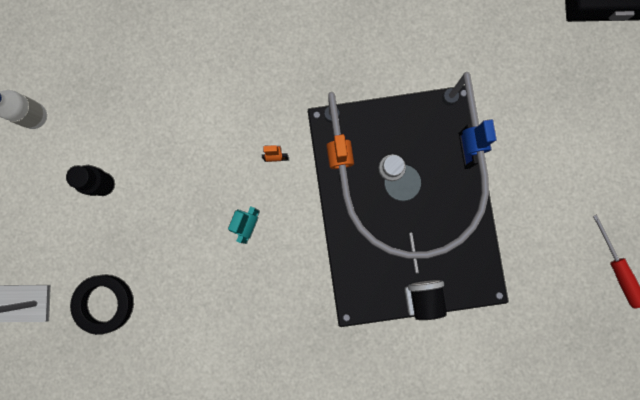

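View pics/side0.png

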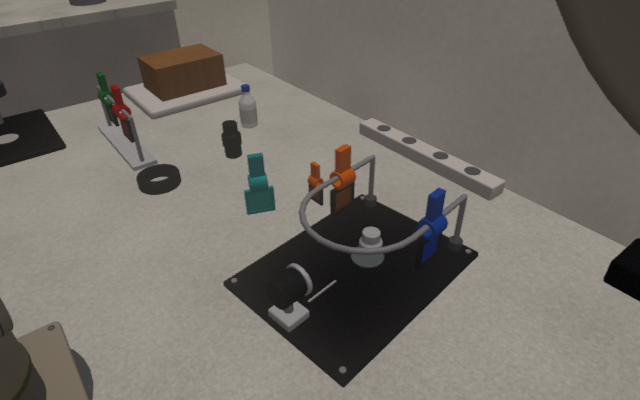

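The top view shows amber on the left leg at about (340,152) and blue on the right leg at (480,140). The index line is at (414,252), the lamp at (428,300), and a low post stands inside the U at (393,165). The smaller orange look-alike is off the plate at (272,153), and the side view agrees.

```bash
cat > h.py <<'E'
import numpy as np,cv2
def ray(p,px):
    px=np.atleast_2d(px).astype(float); V=np.array(p["view"]); R=V[:3,:3]
    d=np.c_[(px[:,0]-p["cx"])/p["fx"],-(px[:,1]-p["cy"])/p["fy"],-np.ones(len(px))]@R
    return -R.T@V[:3,3],d
def onz(p,px,z):
    o,d=ray(p,px); return o+d*((z-o[2])/d[:,2])[:,None]
def orange(im):
    h=cv2.cvtColor(im,cv2.COLOR_RGB2HSV); return cv2.inRange(h,(3,150,60),(18,255,255))
def proj(p,X):
    c=np.array(p["view"])@np.r_[X,1]; return np.array([p["cx"]+p["fx"]*c[0]/-c[2],p["cy"]-p["fy"]*c[1]/-c[2]])
E
python3 - <<'E'
from bench import r
from h import *
from scipy.optimize import least_squares
im=cv2.imread("pics/top0.png")[:,:,::-1].copy(); p=r.camera_params("top")
g=im.max(2)
# plate
m=((g<60).astype(np.uint8))*255; m=cv2.morphologyEx(m,cv2.MORPH_CLOSE,np.ones((25,25)))
c=max(cv2.findContours(m,0,2)[0],key=cv2.contourArea)
P=onz(p,c[:,0],0.012)[:,:2].astype(np.float32); rect=cv2.minAreaRect(P); print("plate",rect)
# rod in the bend zone
yy,xx=np.mgrid[:400,:640]
hull=np.zeros_like(m); cv2.fillPoly(hull,[cv2.convexHull(c)],255); hull=cv2.erode(hull,np.ones((7,7)))
rod=(hull>0)&(g>75)&(im.max(2).astype(int)-im.min(2)<40)
n,l,st,ce=cv2.connectedComponentsWithStats(rod.astype(np.uint8))
for i in range(1,n):
    if st[i,4]>30: print(st[i],ce[i].round(1))
i=1+np.argmax(st[1:,4]); ys,xs=np.nonzero((l==i)&(yy>190)); Q=onz(p,np.c_[xs,ys],0.125)[:,:2]
f=least_squares(lambda a:np.hypot(*(Q-a[:2]).T)-a[2],[*Q.mean(0),.1],loss="soft_l1",f_scale=.003); print("circle",f.x, np.std(f.fun))
# amber
for n in("top","side"):
    im2=cv2.imread(f"pics/{n}0.png")[:,:,::-1].copy(); mo=orange(im2)
    for c in cv2.findContours(mo,0,2)[0]:
        if cv2.contourArea(c)>30: print(n,cv2.contourArea(c),cv2.boundingRect(c),cv2.minAreaRect(c))
cv2.imwrite("pics/rod.png",np.hstack([cv2.resize(im[70:340,290:520][:,:,::-1],None,fx=1.7,fy=1.7),cv2.cvtColor(cv2.resize(rod[70:340,290:520].astype(np.uint8)*255,None,fx=1.7,fy=1.7),8)]))
E
```

```text
plate ((0.5641653537750244, -0.09469558298587799), (0.39065802097320557, 0.2935793101787567), 7.937461853027344)
[374  80  86  19 278] [426.2  88.9]
[445  89  13  13  61] [450.2  96.6]
[468  98  11  29 110] [473.  115.8]
[325 107  16  29 214] [334.1 119.7]
[313 112   7   6  34] [316.3 114.4]
[ 339  151  158  122 2140] [426.4 216.5]
[ 379  154   42   47 1336] [399.3 177.6]
[405 281  39  35 424] [420. 291.]
[496 292   7   7  38] [499.1 295.2]
[343 314   7   7  38] [346.1 317.2]
circle [ 0.57754188 -0.08759679  0.10162834] 0.0069624813014858185
top 216.0 (264, 146, 18, 15) ((272.5, 153.0), (14.0, 17.0), 90.0)
top 652.5 (327, 134, 27, 35) ((339.489990234375, 150.9300079345703), (33.09259796142578, 24.748737335205078), 81.8698959350586)
side 187.0 (308, 162, 15, 25) ((313.5294494628906, 174.11764526367188), (24.253562927246094, 13.581995010375977), 75.96376037597656)
side 607.5 (330, 145, 26, 44) ((340.8648376464844, 166.68919372558594), (42.08613967895508, 24.824243545532227), 80.53767395019531)
```

View pics/rod.png

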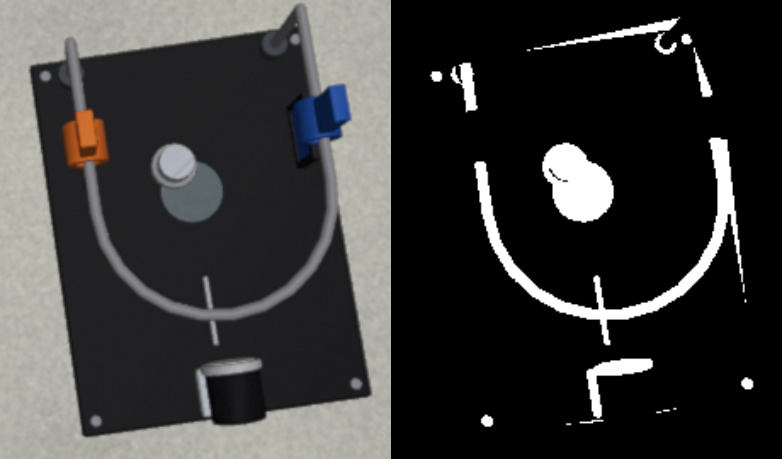

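The rod, index line and screws segment cleanly, with rod ends and plate edges as stray pieces. Next I fit the U's pose to the rod points and locate amber by casting rays onto the leg's vertical plane.

```bash
python3 - <<'E'
from bench import r
from h import *
from scipy.optimize import least_squares
im=cv2.imread("pics/top0.png")[:,:,::-1].copy(); p=r.camera_params("top"); g=im.max(2)
rod=(g>75)&(im.max(2).astype(int)-im.min(2)<40)
R2=lambda t:np.array([[np.cos(t),-np.sin(t)],[np.sin(t),np.cos(t)]])
bx=lambda a,Q:(Q[:,:2]-a[:2])@R2(a[2])
def dist(a,Q):
    b=bx(a,Q); return np.where(b[:,0]>0,np.abs(b[:,1])-.1,np.hypot(*b.T)-.1)
ys,xs=np.nonzero(rod); Q=onz(p,np.c_[xs,ys],0.127); a=np.array([.577,-.088,.13])
for k in range(4):
    b=bx(a,Q); w=.014 if k==0 else .008
    s=(np.abs(dist(a,Q))<w)&(b[:,0]<.12)&~((abs(b[:,1])<.012)&(b[:,0]<0)); a=least_squares(dist,a,args=(Q[s],),loss="soft_l1",f_scale=.002).x
print("bench",a,s.sum(),np.std(dist(a,Q[s])))
np.save("bench.npy",a); u=R2(a[2])[:,0]; n=R2(a[2])[:,1]
w=lambda x,y:a[:2]+R2(a[2])@[x,y]
scr=onz(p,[[316.3,114.4],[463,92.5],[499.1,295.2],[346.1,317.2]],.013); print("screws bench",bx(a,scr).round(4).tolist())
print("line px pred",proj(p,[*w(-.1,0),.012]))
ob=w(0,.1)
for nme in("top","side"):
    im2=cv2.imread(f"pics/{nme}0.png")[:,:,::-1].copy(); mo=orange(im2); pp=r.camera_params(nme)
    c=max(cv2.findContours(mo,0,2)[0],key=cv2.contourArea); M=cv2.moments(c); ct=[M["m10"]/M["m00"],M["m01"]/M["m00"]]
    q=c[:,0]; pts=np.vstack([ct,q[q[:,1].argmin()],q[q[:,1].argmax()]])
    o,d=ray(pp,pts); t=((ob-o[:2])@n)/(d[:,:2]@n); X=o+d*t[:,None]; print(nme,"s",((X[:,:2]-ob)@u).round(4),"z",X[:,2].round(4),pts.round(1).tolist())
print("goal",w(-.1,0))
E
```

```text
bench [ 0.57566559 -0.08690296  0.12528945] 2313 0.00331663375174017
screws bench [[0.1536, 0.1269], [0.156, -0.123], [-0.1848, -0.1264], [-0.1868, 0.124]]
line px pred [413.62937621 253.66039955]
top s [0.0674 0.0661 0.2024] z [ 0.099   0.2217 -0.85  ] [[339.7, 152.0], [341.0, 134.0], [331.0, 168.0]]
side s [0.059  0.0576 0.0399] z [0.1411 0.1878 0.1049] [[343.2, 167.3], [343.0, 145.0], [336.0, 188.0]]
goal [ 0.47644943 -0.09939916]
```

```bash
cat >> h.py <<'E'
from scipy.spatial.transform import Rotation as Ro
def togo(s,xyz,yaw):
    A=Ro.from_quat(s["eef_rot"]); B=Ro.from_euler("z",yaw)*Ro.from_euler("x",np.pi)
    print("yaw now",np.arctan2(*A.as_matrix()[[1,0],0]),"shift cm",(A.inv().apply(np.array(xyz)-s["ee_pos"])*100).round(2),"turn",(A.inv()*B).as_rotvec().round(4))
E
python3 - <<'E'
from bench import r
from h import *
p=r.camera_params("top"); print(onz(p,[[339.7,152]],.145))
togo(r.read_state(),[.622,.02,.27],.132)
E
```

```text
[[0.62093312 0.02142962 0.145     ]]
yaw now 0.3478354549385094 shift cm [ 59.16 -43.15  -4.77] turn [-1.300e-03  2.000e-04  2.158e-01]
```

carry_out --steps '[[[0, 0, -4.8, 0, 0, 0.05], [0, 0, -4.8, 0, 0, 0.1], [59.2, -43.2, -4.8, 0, 0, 0.216], [59.2, -43.2, -4.8, 0, 0, 0.216], [59.2, -43.2, -4.8, 0, 0, 0.216], [59.2, -43.2, -4.8, 0, 0, 0.216], [59.2, -43.2, -4.8, 0, 0, 0.216], [59.2, -43.2, -4.8, 0, 0, 0.216], [59.2, -43.2, -4.8, 0, 0, 0.216], [59.2, -43.2, -4.8, 0, 0, 0.216], [59.2, -43.2, -4.8, 0, 0, 0.216], [59.2, -43.2, -4.8, 0, 0, 0.216], [59.2, -43.2, -4.8, 0, 0, 0.216], [59.2, -43.2, -4.8, 0, 0, 0.216], [59.2, -43.2, -4.8, 0, 0, 0.216], [59.2, -43.2, -4.8, 0, 0, 0.216], [59.2, -43.2, -4.8, 0, 0, 0.216], [59.2, -43.2, -4.8, 0, 0, 0.216], [59.2, -43.2, -4.8, 0, 0, 0.216], [59.2, -43.2, -4.8, 0, 0, 0.216]]]' --hand -1 --squeeze 10

```text
time: 1.77
ee_pos: [0.6233, 0.0251, 0.2698]
eef_rot: [0.998, 0.068, -0.0, -0.001]
ft_force: [0.5, 0.6, 0.7]
width: 0.087
grip_force: 0.0
```

```bash
python3 - <<'E'
from bench import r
from h import *
p=r.camera_params("wrist"); im=r.camera("wrist"); s=r.read_state(); cv2.imwrite("pics/w1.png",im[:,:,::-1])
print(s["ee_pos"],s["joint_positions"].round(3)); print({k:np.round(v,3).tolist() for k,v in p.items()})
for q in sorted(cv2.findContours(orange(im),0,2)[0],key=cv2.contourArea)[-3:]: print(cv2.contourArea(q),cv2.minAreaRect(q))
for z in (.137,.161,.182): print(proj(p,[.622,.02,z]))
E
```

```text
[0.6240246  0.02882848 0.26928287] [ 0.306  0.366 -0.564  1.364  0.19   1.466 -1.678]
{'fx': 293.719, 'fy': 293.719, 'cx': 320.561, 'cy': 201.801, 'view': [[0.134, -0.991, -0.003, -0.057], [0.951, 0.13, -0.281, -0.549], [0.278, 0.035, 0.96, -0.61], [0.0, 0.0, 0.0, 1.0]]}
386.5 ((240.5, 154.5), (17.0, 29.0), 90.0)
1313.0 ((323.5, 196.5), (51.0, 33.0), 90.0)
[326.45399039 195.63997105]
[326.86867825 202.15268969]
[327.29139474 208.79149889]
```

View pics/w1.png

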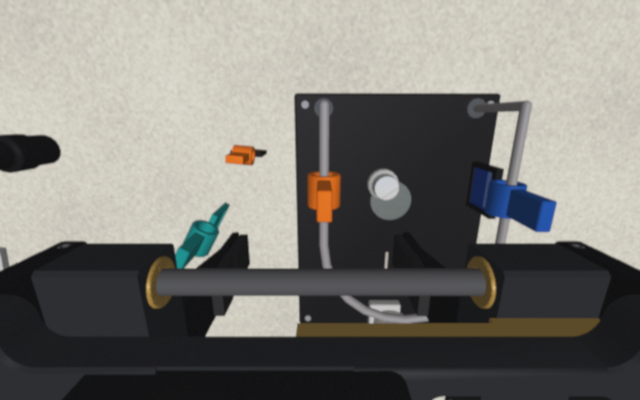

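The wrist view shows amber at about (324,200). Its bright tab top spans x 316–332 and y 190–221, and the fingers straddle it sideways. I'll locate that top face precisely.

```bash
python3 - <<'E'
from bench import r
from h import *
p=r.camera_params("wrist"); im=cv2.imread("pics/w1.png")[:,:,::-1].copy(); s=r.read_state()
sub=im[170:225,300:348,0]*(orange(im)[170:225,300:348]>0); print(sub[::4,::3])
t=(orange(im)>0)&(im[:,:,0]>225); t[:, :300]=0
n,l,st,ce=cv2.connectedComponentsWithStats(t.astype(np.uint8)); i=1+np.argmax(st[1:,4]); x,y,w,h,_=st[i]; print(st[i],ce[i])
print(onz(p,[[x+w/2-.5,y+h/2-.5],[x,y],[x+w,y+h]],.182)); print(s["time"],s["ee_pos"],s["joint_vel"].round(3)); 
E
```

```text
[[  0   0   0   0   0   0   0   0   0   0   0   0   0   0   0   0]
 [  0   0   0 115 120 162 182   0   0   0 184 138 124 110   0   0]
 [  0   0   0 145 175 194 203 208 213 216 216 212 196 157   0   0]
 [  0   0   0 146 178 197 126 120 121 121 161 214 196 152   0   0]
 [  0   0   0 147 180 195 120 120 122 122 135 212 194 149   0   0]
 [  0   0   0 148 180 194 150 158 158 158 153 207 192 145   0   0]
 [  0   0   0 150 182 196 214 224 225 226 220 204 190 138   0   0]
 [  0   0   0 151 183 197 214 224 225 226 219 204 188 134   0   0]
 [  0   0   0 152 184 199 214 224 225 225 218 203 186 130   0   0]
 [  0   0   0 141 185 199 214 223 225 224 216 202 180  97   0   0]
 [  0   0   0   0   0   0 213 223 224 224 214   0   0   0   0   0]
 [  0   0   0   0   0   0 213 223 223 223 213   0   0   0   0   0]
 [  0   0   0   0   0   0 213 223 223 223 211   0   0   0   0   0]
 [  0   0   0   0   0   0 116   0   0   0 113   0   0   0   0   0]]
[325 194   4   8  21] [327.0952381  197.42857143]
[[0.63308803 0.0261057  0.182     ]
 [0.63605362 0.02786528 0.182     ]
 [0.6293155  0.02332576 0.182     ]]
1.8167 [0.6240246  0.02882848 0.26928287] [ 0.053 -0.049  0.017  0.064 -0.042 -0.018  0.102]
```

```bash
python3 - <<'E'
from bench import r
from h import *
V=[[0.134, -0.991, -0.003, -0.057], [0.951, 0.13, -0.281, -0.549], [0.278, 0.035, 0.96, -0.61],[0,0,0,1]]
p=r.camera_params("wrist"); print(onz(p,[[324,205.5],[324,190],[324,221]],.182))
im=r.camera("wrist"); cv2.imwrite("pics/w2.png",im[:,:,::-1]); s=r.read_state(); print(s["ee_pos"],s["joint_vel"].round(3))
E
python3 - <<'E'
from bench import r
from h import *
p=r.camera_params("wrist"); im=cv2.cvtColor(cv2.imread("pics/w2.png"),4); 
print((im[170:226:2,324,0]), im[206,308:340,0], r.read_state()["ee_pos"])
E
```

```text
[[0.62549789 0.02724123 0.182     ]
 [0.639505   0.02924406 0.182     ]
 [0.61105019 0.0251754  0.182     ]]
[0.6230022  0.02604526 0.26930118] [ 0.059 -0.043  0.05   0.037 -0.004  0.004  0.052]
[109 112 126 127 152 207 149 119 119 119 120 156 215 222 222 222 222 222
 222 222 222 222 222 222 222 222 219 156] [ 42  43  51  83 125 153 167 176 184 192 200 203 198 177 196 218 222 223
 223 223 224 224 224 224 224 225 222 212 194 199 199 192] [0.6230022  0.02604526 0.26930118]
```

carry_out --steps '[[[0.2, -0.2, 2, 0, 0, 0], [0.2, -0.2, 4, 0, 0, 0], [0.2, -0.2, 6, 0, 0, 0], [0.2, -0.2, 8, 0, 0, 0], [0.2, -0.2, 10, 0, 0, 0], [0.2, -0.2, 11.5, 0, 0, 0], [0.2, -0.2, 12.3, 0, 0, 0], [0.2, -0.2, 12.3, 0, 0, 0], [0.2, -0.2, 12.3, 0, 0, 0], [0.2, -0.2, 12.3, 0, 0, 0], [0.2, -0.2, 12.3, 0, 0, 0], [0.2, -0.2, 12.3, 0, 0, 0]]]'

```text
time: 2.87
ee_pos: [0.6245, 0.0226, 0.1485]
eef_rot: [0.998, 0.066, 0.001, 0.0]
ft_force: [-0.3, -0.1, 0.3]
width: 0.087
grip_force: 0.0
```

```bash
python3 - <<'E'
from bench import r
from h import *
p=r.camera_params("wrist"); s=r.read_state(); im=r.camera("wrist"); cv2.imwrite("pics/w3.png",im[:,:,::-1])
print(s["ee_pos"],s["ft_force"],s["joint_positions"].round(3),s["joint_vel"].round(3)); togo(s,[.6235,.0225,.147],.132)
for z in (.137,.182): print(proj(p,[.6235,.0225,z]))
E
```

```text
[0.6245451  0.02259309 0.14854797] [-0.25280213 -0.0627471   0.26550813] [ 0.31   0.434 -0.545  1.534  0.233  1.238 -1.71 ] [-0.001  0.002  0.001  0.004  0.001 -0.002  0.   ]
yaw now 0.13176656623360403 shift cm [-0.11 -0.    0.15] turn [ 0.0003 -0.0015 -0.0002]
[321.85904425 243.51937703]
[322.21394358 281.32607596]
```

View pics/w3.png

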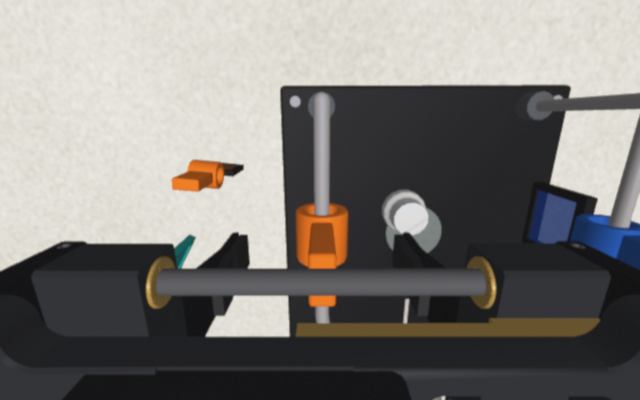

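The tab at column 322 sits midway between the fingers, and nothing is touched. Closing now.

carry_out --steps '[[[-0.1, 0, 0.1, 0, 0, 0], [-0.1, 0, 0.1, 0, 0, 0], [-0.1, 0, 0.1, 0, 0, 0], [-0.1, 0, 0.1, 0, 0, 0], [-0.1, 0, 0.1, 0, 0, 0], [-0.1, 0, 0.1, 0, 0, 0], [-0.1, 0, 0.1, 0, 0, 0], [-0.1, 0, 0.1, 0, 0, 0], [-0.1, 0, 0.1, 0, 0, 0], [-0.1, 0, 0.1, 0, 0, 0]]]' --hand 1 --squeeze 15

```text
time: 3.75
ee_pos: [0.6231, 0.0224, 0.1465]
eef_rot: [0.998, 0.066, 0.0, 0.0]
ft_force: [-0.5, -0.0, -1.0]
width: 0.0285
grip_force: 0.0
```

```bash
python3 - <<'E'
from bench import r
from h import *
s=r.read_state(); print(s["time"],s["ee_pos"],s["ft_force"],s["width"],s["grip_force"])
a=np.load("bench.npy"); 
for yaw in (.1253,.133):
    d=s["ee_pos"][:2]-a[:2]; c,q=np.cos(yaw),np.sin(yaw); print(yaw,"bench xy",c*d[0]+q*d[1],-q*d[0]+c*d[1])
# index line ends in top image: direction check
p=r.camera_params("top"); im=cv2.imread("pics/top0.png"); g=im.max(2).copy(); 
for rows in ((233,244),(262,272)):
    sub=g[rows[0]:rows[1],405:425].astype(float); sub[sub<110]=0; yy,xx=np.nonzero(sub>0); print(xx.mean()+405,yy.mean()+rows[0],onz(p,[[xx.mean()+405,yy.mean()+rows[0]]],.0125))
E
```

```text
3.75 [0.62308496 0.02241916 0.14653685] [-0.52531355 -0.03545821 -1.0048898 ] 0.0284539793825362 0.0
0.1253 bench xy 0.06070986689341196 0.10253895393042159
0.133 bench xy 0.061497609301518125 0.10206845282240125
411.35714285714283 238.21428571428572 [[ 0.50176007 -0.09628316  0.0125    ]]
415.875 266.375 [[ 0.45572585 -0.10241966  0.0125    ]]
```

carry_out --steps '[[[0, 0, 0, 0, 0, 0], [0, 0, 0, 0, 0, 0], [0, 0, 0, 0, 0, 0], [0, 0, 0, 0, 0, 0], [0, 0, 0, 0, 0, 0], [0, 0, 0, 0, 0, 0], [0, 0, -0.3, 0, 0, 0], [0, 0, -0.5, 0, 0, 0], [0, 0, -0.5, 0, 0, 0], [0, 0, -0.5, 0, 0, 0]]]'

```text
time: 4.58
ee_pos: [0.6232, 0.0224, 0.1517]
eef_rot: [0.998, 0.066, 0.0, 0.0]
ft_force: [-0.3, -0.2, -1.0]
width: 0.0139
grip_force: 15.0
```

carry_out --steps '[[[-0.5, 0.02, 0, 0, 0, 0], [-1.5, 0.04, 0, 0, 0, 0], [-2.5, 0.07, 0, 0, 0, 0], [-3.5, 0.1, 0, 0, 0, 0], [-4.5, 0.12, 0, 0, 0, 0], [-5.5, 0.15, 0, 0, 0, 0], [-6.16, 0.16, 0, 0, 0, 0], [-7.03, 0.2, 0, 0, 0, -0.087], [-7.9, 0.31, 0, 0, 0, -0.175], [-8.75, 0.5, 0, 0, 0, -0.262], [-9.58, 0.76, 0, 0, 0, -0.349], [-10.39, 1.1, 0, 0, 0, -0.436], [-11.16, 1.5, 0, 0, 0, -0.524], [-11.9, 1.97, 0, 0, 0, -0.611], [-12.59, 2.5, 0, 0, 0, -0.698], [-13.23, 3.09, 0, 0, 0, -0.785], [-13.23, 3.09, 0, 0, 0, -0.785], [-13.23, 3.09, 0, 0, 0, -0.785], [-13.23, 3.09, 0, 0, 0, -0.785]]]'

```text
time: 6.17
ee_pos: [0.4963, -0.0252, 0.1516]
eef_rot: [0.897, 0.441, 0.0, 0.0]
ft_force: [-0.2, 1.1, 0.3]
width: 0.0137
grip_force: 15.0
```

```bash
python3 - <<'E'
from bench import r
from h import *
s=r.read_state(); cc=np.array([.5756,-.0865]); t=.1326
def W(x,y): return [cc[0]+x*np.cos(t)-y*np.sin(t),cc[1]+x*np.sin(t)+y*np.cos(t)]
print(s["ee_pos"],s["ft_force"],s["torque"],s["width"],s["grip_force"],s["joint_positions"].round(2))
togo(s,[*W(-.0707,.0707),.1517],t+np.pi/4); togo(s,[*W(-.1,0),.1517],t+np.pi/2)
cv2.imwrite("pics/top1.png",r.camera("top")[60:340,270:530,::-1]); cv2.imwrite("pics/side1.png",r.camera("side")[100:360,200:500,::-1])
a=cv2.imread("pics/top1.png"); b=cv2.imread("pics/side1.png"); cv2.imwrite("pics/c1.png",np.hstack([a[:260],b]))
E
```

```text
[ 0.49627021 -0.02519182  0.15164487] [-0.23167249  1.09078852  0.31989734] [ 0.03467859 -0.04720993 -0.00674515] 0.013738436699132783 14.985765994351823 [ 0.57  0.16 -0.65  1.86  0.11  1.16 -0.78]
yaw now 0.9140664925762333 shift cm [-0.05  0.03 -0.01] turn [ 0.0003 -0.0004 -0.0039]
yaw now 0.9140664925762333 shift cm [-7.11  2.98 -0.01] turn [ 4.000e-04 -2.000e-04 -7.893e-01]
```

View pics/c1.png

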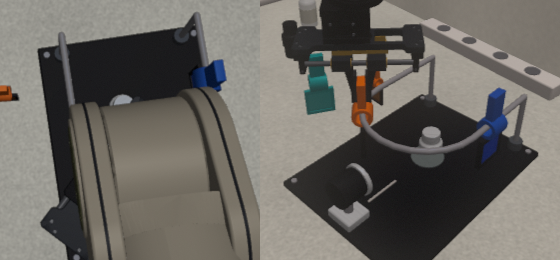

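The side view shows amber on the rod mid-way round the quarter bend, gripped and upright, with forces around 1 N. The blue filter is still in place. Continuing.

carry_out --steps '[[[-0.87, 0.04, 0, 0, 0, -0.087], [-1.74, 0.15, 0, 0, 0, -0.175], [-2.59, 0.34, 0, 0, 0, -0.262], [-3.42, 0.6, 0, 0, 0, -0.349], [-4.23, 0.94, 0, 0, 0, -0.436], [-5, 1.34, 0, 0, 0, -0.524], [-5.74, 1.81, 0, 0, 0, -0.611], [-6.43, 2.34, 0, 0, 0, -0.698], [-7.09, 2.95, 0, 0, 0, -0.787], [-7.09, 2.95, 0, 0, 0, -0.787], [-7.09, 2.95, 0, 0, 0, -0.787], [-7.09, 2.95, 0, 0, 0, -0.787], [-7.09, 2.95, 0, 0, 0, -0.787]]]'

```text
time: 7.35
ee_pos: [0.4764, -0.0989, 0.1516]
eef_rot: [0.659, 0.752, 0.0, -0.0]
ft_force: [-0.3, 0.3, -1.3]
width: 0.0135
grip_force: 15.0
```

```bash
python3 - <<'E'
from bench import r
from h import *
s=r.read_state(); t=.1326
print(s["ee_pos"],s["ft_force"],s["torque"],s["width"],s["joint_positions"].round(2))
togo(s,[.4765,-.0997,.1467],t+np.pi/2)
p=r.camera_params("side"); im=r.camera("side"); pw=r.camera_params("wrist"); w=r.camera("wrist")
m=orange(im); m[:, :260]=0
for q in sorted(cv2.findContours(m,0,2)[0],key=cv2.contourArea)[-2:]: print(cv2.contourArea(q),cv2.boundingRect(q))
for z in (.119,.166,.187): print(proj(p,[.4765,-.0997,z]).round(1))
cv2.imwrite("pics/c2.png",np.hstack([cv2.resize(im[150:350,240:400,::-1],None,fx=2,fy=2),w[:,100:540,::-1]]))
E
```

```text
[ 0.47639323 -0.09893888  0.15155105] [-0.33304618  0.29518128 -1.27411971] [-0.00191718 -0.12655241  0.02735483] 0.013495476680401408 [ 0.73  0.13 -0.65  1.88  0.09  1.16  0.17]
yaw now 1.7025295825646998 shift cm [-0.08  0.    0.49] turn [ 0.0001 -0.0001 -0.0009]
0.0 (349, 164, 1, 1)
719.0 (304, 204, 33, 51)
[321.1 242.1]
[320.6 217.6]
[320.3 206. ]
```

View pics/c2.png

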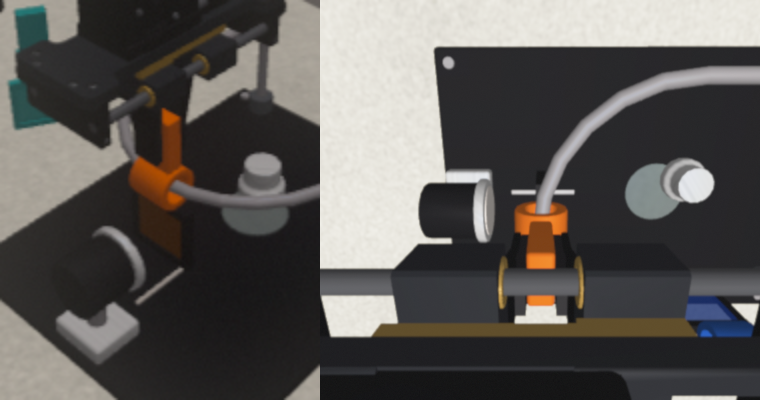

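Amber is in front of the lamp, its pane above the index line with the bore along the rod. The side-view box (304–337, 204–255) matches the predicted column 320. Next I lower 5 mm and release.

carry_out --steps '[[[-0.05, 0, 0.2, 0, 0, 0], [-0.05, 0, 0.4, 0, 0, 0], [-0.05, 0, 0.5, 0, 0, 0], [-0.05, 0, 0.5, 0, 0, 0], [-0.05, 0, 0.5, 0, 0, 0], [-0.05, 0, 0.5, 0, 0, 0]]]' --squeeze 5

```text
time: 7.95
ee_pos: [0.4763, -0.1003, 0.1465]
eef_rot: [0.659, 0.752, -0.0, 0.0]
ft_force: [-0.5, -0.6, -1.0]
width: 0.0134
grip_force: 5.0
```

carry_out --steps '[[[0, 0, 0, 0, 0, 0], [0, 0, 0, 0, 0, 0], [0, 0, 0, 0, 0, 0], [0, 0, 0, 0, 0, 0], [0, 0, 0, 0, 0, 0], [0, 0, 0, 0, 0, 0], [0, 0, 0, 0, 0, 0], [0, 0, 0, 0, 0, 0], [0, 0, 0, 0, 0, 0], [0, 0, 0, 0, 0, 0]]]' --hand -1

```text
time: 8.78
ee_pos: [0.4763, -0.1003, 0.1465]
eef_rot: [0.659, 0.753, -0.0, 0.0]
ft_force: [0.3, -0.2, 0.1]
width: 0.0728
grip_force: 0.0
```

carry_out --steps '[[[0, 0, -1, 0, 0, 0], [0, 0, -3, 0, 0, 0], [0, 0, -5, 0, 0, 0], [0, 0, -7, 0, 0, 0], [0, 0, -9, 0, 0, 0], [0, 0, -11, 0, 0, 0], [0, 0, -11, 0, 0, 0], [0, 0, -11, 0, 0, 0], [0, 0, -11, 0, 0, 0], [0, 0, -11, 0, 0, 0]]]'

```text
time: 9.62
ee_pos: [0.4759, -0.1002, 0.2559]
eef_rot: [0.659, 0.753, -0.0, -0.001]
ft_force: [0.2, 0.4, 1.2]
width: 0.0872
grip_force: 0.0
```

```bash
python3 - <<'E'
from bench import r
from h import *
s=r.read_state(); print(s["time"],s["ee_pos"],s["ft_force"],s["width"],s["joint_vel"].round(3))
p=r.camera_params("side"); im=r.camera("side"); pw=r.camera_params("wrist"); w=r.camera("wrist")
for z in (.119,.182): print("pred",proj(p,[.4765,-.0997,z]).round(1),proj(pw,[.4765,-.0997,z]).round(1))
for i in (im,w):
    for q in sorted(cv2.findContours(orange(i),0,2)[0],key=cv2.contourArea)[-2:]: print(cv2.contourArea(q),cv2.boundingRect(q))
cv2.imwrite("pics/c3.png",np.hstack([cv2.resize(im[150:350,240:400,::-1],None,fx=2,fy=2),w[:,100:540,::-1]]))
E
```

```text
9.6167 [ 0.47591276 -0.10022337  0.25590199] [0.19927615 0.40425865 1.15130911] 0.08722685221965175 [-0.001  0.004 -0.001  0.003 -0.    -0.    -0.   ]
pred [321.1 242.1] [321.  192.9]
pred [320.4 208.8] [321.  211.6]
198.0 (308, 162, 15, 25)
985.0 (305, 205, 33, 53)
178.0 (483, 0, 26, 10)
1427.0 (304, 175, 35, 53)
```

View pics/c3.png

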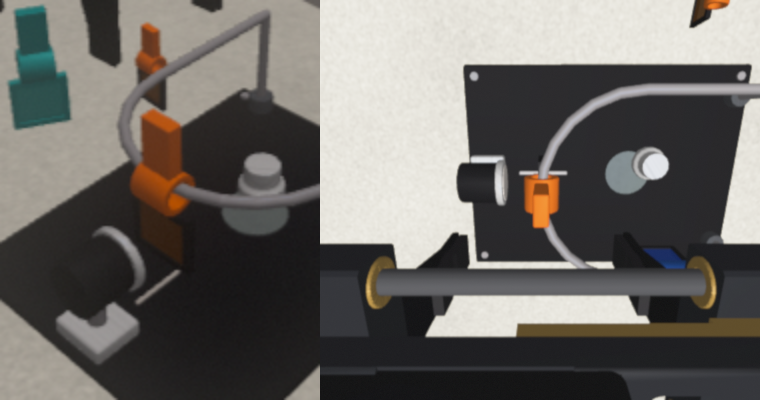

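The filter hangs free and upright; its tab top is centred at about (321,211), against a predicted (321,211.6). The gripper is clear above it, so I'm handing in.

```bash
python3 -c "
from bench import r
print(r.close_job())"
```

```text
the job is handed in; nothing more can be done
None
```

The amber filter hangs released in front of the lamp, over the index line and within about 2 mm of the goal by the last camera check; I never went near the blue filter, and the job was handed in at about 9.7 s (no verdict was shown).

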